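Take a bayonet filter cartridge out of its instrument socket

ROBOT

A 7-joint arm with a two-finger parallel gripper is mounted at the origin on a cart in front of the work surface, level with it; the furniture and walls round the work are solid. World frame = base frame: x ahead of the robot, y to its left, z up, the work surface at z = 0. Lengths are in m, angles in rad, forces in N, time in s.
With the tool pointing down it reaches from about 0.425 to 0.95 m from the base axis. Payload 4.7 kg.
Tool frame: the origin (TCP) lies on the centre line of the jaws, within the pads' length; the fingertips stand 17 mm ahead of it and the grasp point (between the pads) lies 2 mm behind it; z points along the fingers, y is the line along which they close (so a half turn about z gives the same grasp; the last joint's range is limited). The gripper opens to 87 mm and grips with 3 to 60 N. Pads are 19 mm wide; open, the fingers measure 117 mm over their backs; the gripper's body (75 mm by 190 mm) begins 51 mm behind the grasp point.
Start: joints at [1.12, 0.469, -0.049, 1.532, 0.024, 1.141, -0.082], TCP at [0.276, -0.616, 0.24] pointing down, gripper open.
Joint ranges: [-2.59, 2.59], [-0.33, 1.99], [-1.39, 1.29], [0.1, 2.45], [-1.04, 4.18], [0.21, 1.99], [-2.66, 2.66]. Speed limits (rad/s): [2.57, 2.57, 3.14, 3.14, 3.14, 3.14, 3.14].

INTERFACE

Orientations are given as [roll, pitch, yaw] about the fixed x, y, z axes, in that order (R = Rz(yaw) Ry(pitch) Rx(roll)).
In Python, from cell import bot gives the robot as it stands. The module is installed in compiled form; this text tells all that it offers.
- The arm moves only by the tool arm_command, never from a script. Its argument "commands" is one flat list of numbers, 6 for each row, row after row: the shift along the tool's x, y, z in cm, then the turn, a rotation vector about the tool's x, y, z in degrees. In form: [dx, dy, dz, rx, ry, rz, dx, dy, dz, rx, ry, rz, ...]. A call has 1 to 8 rows; each row is the pose to reach, as a shift and turn from the pose commanded when the call began, along the tool's axes at that moment; what a row does not reach only later rows make up. A row lasts 1/8 s, in which the tool goes at most 62.5 mm and 10.7 degrees, less where a joint would pass 70% of its speed; a pose out of reach is approached as far as the arm can. A call with a gripper value outside its range is refused whole. "hand" is the closure, from 0 (fully open) to 1 (shut), set as the call begins (left out, the last holds). The fingers move at their own pace and stop on an object; "newtons" is the grip in N (left out, the last holds). Time passes only in rows, so rows that repeat a pose let the fingers close. It gives the time, the measured TCP pose, the force, the opening and the grip force at its end, in the units of the state.
- bot.observe(): the state, without advancing time (a new reading comes with each control period).
- bot.read_camera(name): name is "side" or "top"; returns (picture, depth): 384x512x3 uint8, blue, green, red; 384x512 float32, m along the optical axis (not along the pixel's ray), 0 where there is no reading.
- bot.calibration(name): a dict with "camera_matrix" (3x3 intrinsics, pixels), "eye" and "attitude" of the camera in the world. Camera axes: x right, y down, z forward; pixel columns grow to the right and rows downward; lengths in m; the calibration is good to about 2 mm. A picture is of the moment at which its call begins. calibration takes no time and is no camera call.
- bot.finish_job(): hands the job in; it is judged then, once.
The state is a dict: "t": time; "joint_pos": joint angles; "joint_velocities": joint speeds; "tau": joint torques, N m; "tcp_pos": TCP position; "tcp_rot": TCP orientation; "force": force on the tool from outside, world axes, zero at the start; "moment": the same for the moment, N m; "grip_width": finger opening in m; "gripper_force": force on a finger pad.
Only numpy, scipy, OpenCV 4.12 (cv2) and the standard library are available. Lean on these libraries where they do the work, as an engineer would, in place of code of your own. Each camera call takes 0.05 s, during which the arm holds its last target. There are 200 camera calls.

TASK

Take the blue-knobbed filter cartridge out of the white instrument base: push the red release button all the way down, turn the cartridge counter-clockwise (seen from above) gently until you feel it come to its end stop, somewhere short of a quarter turn, without forcing it, then lift it straight out and stand it upright in the round grey parking cup, and let go. Leave the tape roll, the petri dish and the timer where they are.

Things in the scene. Friction and masses are not known exactly. Their poses are not given: they have to be found in the camera images.
- mount: White instrument base, fixed, 146 x 136 mm, flat top 46 mm above the bench. Origin under the socket's vertical axis, at bench height; z up. The red release button lies on its -x side, 62 mm from the axis. A sprung plate presses the cartridge up with about 7 N, so turning meets a small steady friction moment (under 0.15 N m); from the sprung end stop on, the moment grows by 3 N m per rad.
- socket (a point): Centre of the socket (62 mm hole, hidden by the flange) in the top. Entry slots and sprung end stops inside sit at an unseen angle that varies: the stop is first felt after 0.83 to 1.42 rad of counter-clockwise turn. The lugs can rise from there to 0.1 rad further; else a ledge holds them. Over 30 N between cartridge and base (over 0.35 N m on the stop, or pulling while held) is forcing.
- release_button (a joint): Travel of the red button, m: 0 = up (locked), 0.0085 = fully down. Pressed vertically down; about 4 N of friction; it stays where it is pushed. An 8 mm steel pin, one piece with it, stands 7 mm above the base's top, 41 mm from the axis, between two ears of the cartridge's flange, and blocks turning until the button is over 6.5 mm down.
- button_top (a point): Centre of the top face of the red button (22 mm diameter), 9 mm above the base's top when up.
- cartridge: Loose filter cartridge, 0.15 to 0.31 kg, 53.5 mm high, locked in the socket at the start with the base's yaw. Origin at the centre of its underside (35 mm above the bench at first); z up its axis. Spigot 40 mm diameter, 12.5 mm high, with two lugs along +x and -x (tips at 27 mm radius, 2 to 6 mm above the underside). Black flange 71 mm diameter, 12.5 to 17.5 mm above the underside.
- knob_center (a point): On the cartridge's axis, 35.5 mm above its underside: middle of the round ribbed blue knob (44 mm diameter, 17.5 to 53.5 mm above the underside), the place to grip, from any side. A white index line on its top points to the cartridge's -x, where the flange has two ears (to 46.5 mm radius) either side of the pin.
- parking_cup: Round grey open cup fixed to the bench, for the cartridge's spigot. Inner diameter 61 mm, floor 3 mm above the bench, rim 12 mm above the bench, foot 85 mm diameter. Origin at the centre of its underside. The standing cartridge's underside is then 3 mm above the bench; any yaw is right.
- tape_roll: Bystander: cream tape roll, 64 mm diameter, 18 mm high, lying flat, loose. Origin at the centre of its underside.
- petri_dish: Bystander: petri dish, 63 mm diameter, 15 mm high, loose. Origin at the centre of its underside.
- lab_timer: Bystander: small white timer with a green and a red key, 66 x 66 x 18 mm, lying flat, loose. Origin at the centre of its underside.

How it is judged:
On the way, in this order (a step that is already met when the one before it is completed fails the run):
1. the release button is pushed down (value of joint release_button above 0.0068 m), for 0.2 s.
2. the cartridge, still in the socket, is turned towards its end stop (angle between the x axis of cartridge and the x axis of mount, either way round above 0.72 rad and z of cartridge in the frame of mount below 0.045 m and horizontal distance between cartridge and mount below 0.005 m), for 0.1 s.
3. the cartridge is lifted clear of the socket, upright (z of cartridge in the frame of mount above 0.055 m and angle between cartridge's own z axis and vertical below 0.2 rad), for 0.1 s.
At the end, for the whole second after the job is handed in: The cartridge stands upright (within 0.07 rad) and at rest on the floor of the parking cup, its axis within 6 mm of the cup's, its underside no higher than 6 mm above the bench, released (horizontal distance between cartridge and parking_cup below 0.006 m and height (world z) of cartridge below 0.006 m and angle between cartridge's own z axis and vertical below 0.07 rad and linear speed of cartridge below 0.01 m/s and contact force between the fingers and cartridge below 0.1 N); the robot touches nothing.
It fails at once if the cartridge is forced in its socket: more than 30 N between cartridge and base (contact force between cartridge and mount above 30 N).
It fails at once if the tape roll is displaced by more than 25 mm (distance of tape_roll from where it was at the start of the episode above 0.025 m).
It fails at once if the petri dish is displaced by more than 25 mm (distance of petri_dish from where it was at the start of the episode above 0.025 m).
It fails at once if the timer is displaced by more than 25 mm (distance of lab_timer from where it was at the start of the episode above 0.025 m).
It also fails if it takes over 72 s, if anything falls off the work surface, if the arm or the gripper's body presses on something with over 40 N, if the wrist force passes 120 N, or if a joint passes its speed limit or range.

## Working session

There is one attempt and no reset: what is moved stays moved. The work goes in short steps, Python scripts to look and compute and a tool call to move; the robot and the scene stay as the last step left them, time stands still between calls to the robot, and variables do not carry over. Pictures are saved under pics/ and viewed, at most 10 in all, crops included, and the job is handed in when it is done.

Besides the shell and the picture viewer there is one more tool, called as name(argument=value, ...), one argument or row to a line, values as JSON. arm_command: Moves the arm, as the interface text tells. Its arguments: {"type":"object","properties":{"commands":{"type":"array"},"hand":{"type":"number"},"newtons":{"type":"number"}},"required":["commands"]}

```bash
mkdir -p pics
cat > h.py <<'E'
from cell import bot
import numpy as np, cv2
from scipy.spatial.transform import Rotation as R
def cal(n):
    c=bot.calibration(n); return np.array(c["camera_matrix"]),np.array(c["eye"]),c["attitude"]
E
python3 - <<'E'
from h import *
print(bot.observe())
for n in("side","top"):
    print(bot.calibration(n)); p,d=bot.read_camera(n); cv2.imwrite(f"pics/{n}0.png",p); np.savez(f"{n}0.npz",p=p,d=d)
E
```

```text
{'t': 0.0, 'joint_pos': array([ 1.12008718,  0.46945478, -0.04858865,  1.53368858,  0.02409696,
        1.14100175, -0.08232764]), 'joint_velocities': array([ 7.58432439e-04,  3.34465755e-04,  1.24967331e-03, -2.98306242e-05,
       -1.65764765e-04,  1.49666003e-03, -1.33334661e-05]), 'tau': array([ 2.39173132e-04, -5.07973802e+01, -8.12461087e-02, -2.36152571e+01,
       -6.15723641e-02,  3.80585098e-02,  1.89872071e-04]), 'tcp_pos': array([ 0.27612822, -0.61531513,  0.23849266]), 'tcp_rot': array([-3.13962704e+00,  7.24782037e-05,  4.21806211e-01]), 'force': array([ 0.35277232, -0.01017804,  0.19866416]), 'moment': array([-0.01402972,  0.0105315 ,  0.01873316]), 'gripper_force': 0.0, 'grip_width': 0.08658754907182621}
{'camera_matrix': array([[398.36614444,   0.        , 254.47418486],
       [  0.        , 398.36614444, 190.21565622],
       [  0.        ,   0.        ,   1.        ]]), 'eye': array([1.43804298, 0.1008436 , 0.46638084]), 'attitude': array([-2.00311927,  0.0075186 ,  1.6986415 ])}
{'camera_matrix': array([[360.99981773,   0.        , 249.5213644 ],
       [  0.        , 360.99981773, 200.32510106],
       [  0.        ,   0.        ,   1.        ]]), 'eye': array([ 0.50290664, -0.01982796,  0.93230448]), 'attitude': array([-3.08262389,  0.00828853, -1.54771095])}
```

View pics/top0.png

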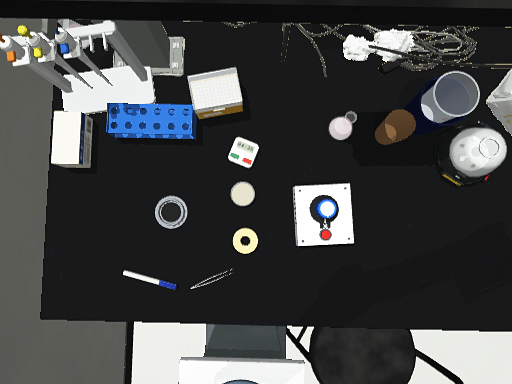

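View pics/side0.png

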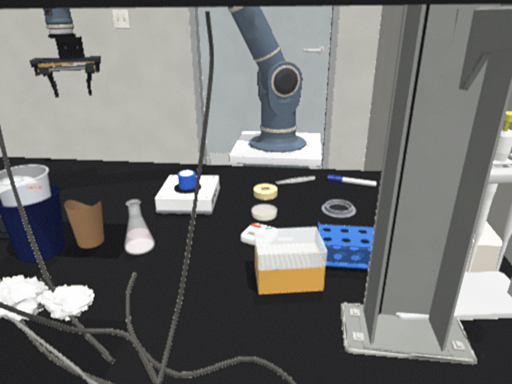

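The top view shows the base at (323,215), the knob at about (326,208), the red button at (326,235) and the grey cup at (171,212). The tape (245,240), dish (243,194) and timer (243,152) lie between them. The side view shows the same layout. Next I'll measure positions.

```bash
cat >> h.py <<'E'
def ray(n,uv,z):
    K,e,a=cal(n); d=R.from_euler("xyz",a).as_matrix()@np.linalg.solve(K,[uv[0],uv[1],1.]); return e+d*(z-e[2])/d[2]
def blob(m,box):
    k=np.zeros(m.shape,np.uint8);x0,x1,y0,y1=box;k[y0:y1,x0:x1]=m[y0:y1,x0:x1]
    c,_=cv2.findContours(k,cv2.RETR_EXTERNAL,cv2.CHAIN_APPROX_NONE); return max(c,key=cv2.contourArea)
E
python3 - <<'E'
from h import *
f=np.load("top0.npz");p=f["p"];d=f["d"];h=cv2.cvtColor(p,cv2.COLOR_BGR2HSV)
red=((h[...,0]<8)|(h[...,0]>172))&(h[...,1]>150)&(h[...,2]>90)
box=(285,365,175,255)
c=blob(red,box);u,r=cv2.minEnclosingCircle(c);print("btn",u,r,ray("top",u,.055))
w=(h[...,2]>150)&(h[...,1]<60)
c=blob(w,box);rc=cv2.minAreaRect(c);bx=[ray("top",q,.046)[:2] for q in cv2.boxPoints(rc)];print("mount",rc,np.round(bx,4),np.mean(bx,0))
b=(h[...,0]>95)&(h[...,0]<130)&(h[...,1]>100)&(h[...,2]>60)
c=blob(b,box);u,r=cv2.minEnclosingCircle(c);print("knob",u,r,ray("top",u,.0885))
g=(h[...,2]>60)
for nm,bb,z in(("cup",(150,195,190,235),.012),("petri",(225,260,178,210),.015),("tape",(228,262,225,258),.018),("timer",(225,262,132,170),.018)):
    c=blob(g,bb);u,r=cv2.minEnclosingCircle(c);q=ray("top",u,z);print(nm,u,r,q, r*(.93-z)/361)
f=np.load("top0.npz")
cv2.imwrite("pics/c.png",np.hstack([cv2.resize(p[180:250,288:358],(390,390),interpolation=2),cv2.resize(p[177:247,136:206],(390,390),interpolation=2)]))
print(d[212,171],d[212,157],d[235,326],d[200,326])
E
```

```text
btn (325.4375, 234.125) 4.64574670791626 [ 0.47685334 -0.196696    0.055     ]
mount ((322.88525390625, 214.26229858398438), (60.3821907043457, 58.12874221801758), 87.0643310546875) [[ 0.5938 -0.1158]
 [ 0.6043 -0.2584]
 [ 0.4568 -0.2669]
 [ 0.4463 -0.1257]] [ 0.52527989 -0.1916982 ]
knob (325.6234436035156, 208.2345733642578) 10.73884105682373 [ 0.53807211 -0.18973036  0.0885    ]
cup (170.55958557128906, 211.64248657226562) 16.71550178527832 [0.52354942 0.18998889 0.012     ] 0.04250645606339473
petri (242.256103515625, 193.3780517578125) 12.58206844329834 [0.5741883  0.00794679 0.015     ] 0.031890838298110756
tape (245.0, 240.17308044433594) 13.173173904418945 [ 0.45583351 -0.0019325   0.018     ] 0.03327959723221628
timer (243.4059295654297, 151.72996520996094) 16.63306999206543 [0.68082776 0.00750786 0.018     ] 0.04202038734837583
0.930944 0.9235946 0.8731315 0.8427756
```

View pics/c.png

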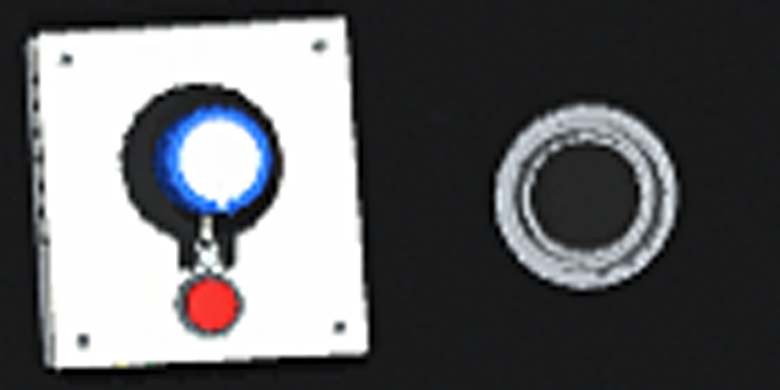

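```bash
cat >> h.py <<'E'
def to(x,y,z,yaw):
    s=bot.observe(); T=R.from_euler("xyz",s["tcp_rot"]); G=R.from_euler("xyz",[np.pi,0,yaw])
    print("t %.2f pos %s rot %s F %s M %s w %.4f g %.1f j7 %.2f"%(s["t"],s["tcp_pos"].round(4),s["tcp_rot"].round(3),s["force"].round(1),s["moment"].round(2),s["grip_width"],s["gripper_force"],s["joint_pos"][6]))
    print("shift cm",(T.inv().apply(np.array([x,y,z])-s["tcp_pos"])*100).round(2),"rot deg",np.degrees((T.inv()*G).as_rotvec()).round(1))
E
python3 - <<'E'
from h import *
f=np.load("top0.npz");p=f["p"];h=cv2.cvtColor(p,cv2.COLOR_BGR2HSV)
# flange outline: non-white hole inside the base
nw=((h[...,2]<120)|(h[...,1]>60)).astype(np.uint8)
c=blob(nw,(300,350,190,225)).reshape(-1,2)
q=np.array([ray("top",u,.0525)[:2] for u in c])
for ax in([.5388,-.193],):
    ax=np.array(ax)
    for i in range(30):
        r=np.linalg.norm(q-ax,axis=1);a=np.arctan2(*(q-ax)[:,::-1].T)
        k=(abs(np.abs(a))<2.2)&(r>.030)&(r<.042)
        A=np.c_[2*q[k],np.ones(k.sum())];s=np.linalg.lstsq(A,(q[k]**2).sum(1),rcond=None)[0];ax=s[:2]
    print("flange",ax,np.sqrt(s[2]+ax@ax),k.sum())
btn=ray("top",(325.4375,234.125),.055)[:2];v=ax-btn;print("dist",np.linalg.norm(v),"yaw",np.arctan2(v[1],v[0]))
# knob in side view
g=np.load("side0.npz")["p"];hh=cv2.cvtColor(g,cv2.COLOR_BGR2HSV)
b=(hh[...,0]>95)&(hh[...,0]<130)&(hh[...,1]>100)&(hh[...,2]>50)
x,y,w,hg=cv2.boundingRect(blob(b,(165,210,160,200)));print(x,y,w,hg,ray("side",(x+w/2-.5,y+hg/2-.5),.0705))
to(.4745,-.197,.15,.06)
E
```

```text
flange [ 0.53802112 -0.19249424] 0.03391535081328015 57
dist 0.06131191923183417 yaw 0.06858472717320081
177 169 19 22 [ 0.54263023 -0.19172405  0.0705    ]
t 0.10 pos [ 0.2761 -0.6154  0.2386] rot [-3.14   0.     0.422] F [ 0.6 -0.  -0.3] M [-0.01 -0.02  0.03] w 0.0867 g 0.0 j7 -0.08
shift cm [ 35.23 -30.03   8.91] rot deg [-0.1  0.  20.7]
```

arm_command(
  commands=[2,-1.7,0,0,0,2,7,-6,1,0,0,5,12.5,-10.5,2,0,0,9,18,-15,4,0,0,12,23.5,-20,6,0,0,15,29,-25,8,0,0,18,33,-28.5,8.9,0,0,20,35.2,-30,8.9,0,0,20.7],
  hand=1,
)

```text
t: 1.1
tcp_pos: [0.4708, -0.2036, 0.1509]
tcp_rot: [-3.141, 0.001, 0.06]
force: [1.1, 0.4, 0.3]
grip_width: 0.0152
gripper_force: 0.0
```

arm_command(
  commands=[0,0,0,0,0,0,0,0,0,0,0,0],
)

```text
t: 1.35
tcp_pos: [0.4706, -0.2059, 0.1515]
tcp_rot: [3.141, 0.001, 0.061]
force: [-0.3, -0.9, -0.0]
grip_width: 0.0016
gripper_force: 0.0
```

Run:
```python
from h import *
to(.4755,-.197,.085,.065)
p,d=bot.read_camera("top");p2,_=bot.read_camera("side")
cv2.imwrite("pics/d.png",np.hstack([cv2.resize(p[165:265,270:370],(390,390)),cv2.resize(p2[110:230,130:250],(390,390))]))
```

```text
t 1.35 pos [ 0.4706 -0.2059  0.1515] rot [3.141e+00 1.000e-03 6.100e-02] F [-0.3 -0.9 -0. ] M [ 0.04  0.08 -0.01] w 0.0016 g 0.0 j7 -1.24
shift cm [ 0.55 -0.86  6.65] rot deg [ 0.   0.  -0.2]
```

View pics/d.png

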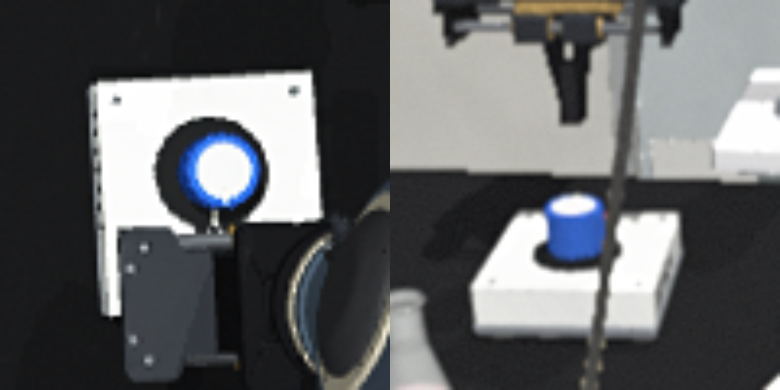

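The crop shows the closed fingers just short of the button (about 1 cm off) and above the base. I'll correct that and go lower.

arm_command(
  commands=[0.3,-0.5,2,0,0,0,0.55,-0.86,4.5,0,0,0,0.55,-0.86,6.5,0,0,0,0.55,-0.86,6.5,0,0,0,0.55,-0.86,6.5,0,0,0],
)

```text
t: 2.08
tcp_pos: [0.4761, -0.1978, 0.0874]
tcp_rot: [3.141, -0.001, 0.059]
force: [0.1, 0.2, -0.2]
grip_width: 0.0006
gripper_force: 0.0
```

Run:
```python
from h import *
to(.4755,-.197,.0635,.065)
```

```text
t 2.08 pos [ 0.4761 -0.1978  0.0874] rot [ 3.141e+00 -1.000e-03  5.900e-02] F [ 0.1  0.2 -0.2] M [0.04 0.   0.  ] w 0.0006 g 0.0 j7 -1.29
shift cm [-0.05 -0.08  2.39] rot deg [ 0.  -0.1 -0.4]
```

arm_command(
  commands=[0,0,0.6,0,0,0,0,0,1.2,0,0,0,0,0,1.5,0,0,0,0,0,1.8,0,0,0,0,0,2.1,0,0,0,0,0,2.2,0,0,0,0,0,2.3,0,0,0,0,0,2.3,0,0,0],
)

```text
t: 3.08
tcp_pos: [0.4757, -0.1966, 0.0638]
tcp_rot: [-3.142, 0.0, 0.06]
force: [-2.0, -0.2, 4.8]
grip_width: 0.0007
gripper_force: 2.4
```

arm_command(
  commands=[0,0,0.1,0,0,0,0,0,0.1,0,0,0],
)

```text
t: 3.32
tcp_pos: [0.4757, -0.1966, 0.0636]
tcp_rot: [3.141, 0.0, 0.06]
force: [-4.5, 0.9, 11.1]
grip_width: 0.0003
gripper_force: 5.9
```

arm_command(
  commands=[0,0,0.1,0,0,0,0,0,0.1,0,0,0],
)

```text
t: 3.58
tcp_pos: [0.4757, -0.1966, 0.0634]
tcp_rot: [3.141, 0.001, 0.06]
force: [-6.5, 1.9, 19.7]
grip_width: 0.0003
gripper_force: 9.6
```

arm_command(
  commands=[0,0,-1,0,0,0,0,0,-4,0,0,0,0,0,-7,0,0,0,0,0,-8.5,0,0,0,0,0,-8.5,0,0,0],
  hand=0,
)

```text
t: 4.2
tcp_pos: [0.4765, -0.1968, 0.1473]
tcp_rot: [3.141, -0.002, 0.061]
force: [0.9, 0.1, 0.0]
grip_width: 0.0429
gripper_force: 0.0
```

Run:
```python
from h import *
to(.5385,-.1925,.15,-.5)
```

```text
t 4.20 pos [ 0.4765 -0.1968  0.1473] rot [ 3.141e+00 -2.000e-03  6.100e-02] F [0.9 0.1 0. ] M [-0.    0.03  0.02] w 0.0429 g 0.0 j7 -1.27
shift cm [ 6.21 -0.05 -0.26] rot deg [ 0.  -0.1 32.1]
```

arm_command(
  commands=[1.5,0,0,0,0,8,3.5,0,0,0,0,16,5.2,0,0,0,0,24,6.2,-0.05,0,0,0,32,6.2,-0.05,0,0,0,32,6.2,-0.05,0,0,0,32,6.2,-0.05,0,0,0,32],
  hand=0,
)

```text
t: 5.08
tcp_pos: [0.537, -0.1925, 0.1464]
tcp_rot: [3.141, 0.001, -0.497]
force: [0.0, -0.5, -0.3]
grip_width: 0.0866
gripper_force: 0.0
```

Run:
```python
from h import *
to(.5385,-.1925,.074,-.5)
p,d=bot.read_camera("top");p2,_=bot.read_camera("side")
cv2.imwrite("pics/e.png",np.hstack([cv2.resize(p[165:265,270:370],(390,390)),cv2.resize(p2[130:230,130:230],(390,390))]))
```

```text
t 5.08 pos [ 0.537  -0.1925  0.1464] rot [ 3.141e+00  1.000e-03 -4.970e-01] F [ 0.  -0.5 -0.3] M [ 0.05  0.04 -0.01] w 0.0866 g 0.0 j7 -1.82
shift cm [ 0.14 -0.07  7.24] rot deg [0.  0.  0.2]
```

View pics/e.png

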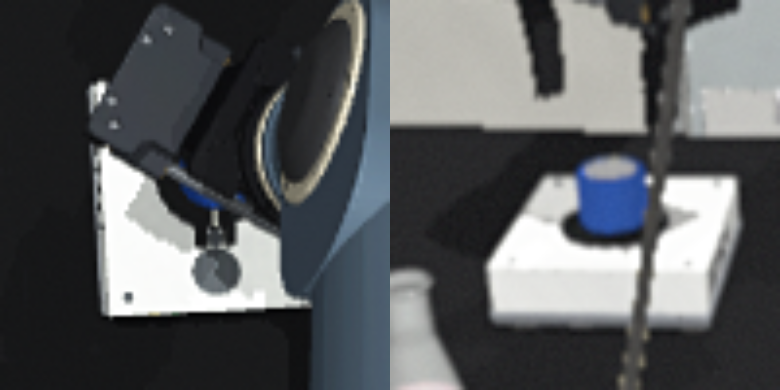

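The fingers straddle the knob, and the button at (215,270) in the crop is down and in shadow. Next I descend and close gently.

arm_command(
  commands=[0.1,0,2,0,0,0,0.14,-0.07,4.5,0,0,0,0.14,-0.07,6.2,0,0,0,0.14,-0.07,7.2,0,0,0,0.14,-0.07,7.2,0,0,0,0.14,-0.07,7.2,0,0,0],
)

```text
t: 5.92
tcp_pos: [0.5398, -0.1926, 0.0754]
tcp_rot: [-3.141, -0.001, -0.498]
force: [0.7, 0.8, 0.6]
grip_width: 0.0868
gripper_force: 0.0
```

arm_command(
  commands=[0,0,0,0,0,0,0,0,0,0,0,0,0,0,0,0,0,0,0,0,0,0,0,0,0,0,0,0,0,0,0,0,0,0,0,0],
  hand=1,
  newtons=8,
)

```text
t: 6.68
tcp_pos: [0.5392, -0.1925, 0.0747]
tcp_rot: [3.141, 0.0, -0.498]
force: [-0.1, 0.0, 1.1]
grip_width: 0.0439
gripper_force: 8.0
```

Run:
```python
from h import *
to(.5385,-.1925,.074,-.5)
```

```text
t 6.67 pos [ 0.5392 -0.1925  0.0747] rot [ 3.141  0.    -0.498] F [-0.1  0.   1.1] M [ 0.08  0.09 -0.04] w 0.0439 g 8.0 j7 -1.82
shift cm [-0.06  0.03  0.07] rot deg [0.  0.  0.1]
```

arm_command(
  commands=[0,0,0,0,0,0,0,0,0,0,0,0,0,0,0,0,0,-2,0,0,0,0,0,-4,0,0,0,0,0,-7,0,0,0,0,0,-10,0,0,0,0,0,-10,0,0,0,0,0,-10],
  newtons=25,
)

```text
t: 7.68
tcp_pos: [0.5395, -0.1922, 0.0748]
tcp_rot: [-3.141, -0.0, -0.323]
force: [-0.2, 0.9, 0.3]
grip_width: 0.0433
gripper_force: 25.0
```

Run:
```python
from h import *
to(.5385,-.1925,.074,-.5)
```

```text
t 7.67 pos [ 0.5395 -0.1922  0.0748] rot [-3.141 -0.    -0.323] F [-0.2  0.9  0.3] M [ 0.13 -0.01  0.04] w 0.0433 g 25.0 j7 -1.68
shift cm [-0.08  0.06  0.08] rot deg [-0.  -0.  10.1]
```

arm_command(
  commands=[0,0,0,0,0,-4,0,0,0,0,0,-8,0,0,0,0,0,-12,0,0,0,0,0,-16,0,0,0,0,0,-20,0,0,0,0,0,-24,0,0,0,0,0,-28,0,0,0,0,0,-31],
)

```text
t: 8.68
tcp_pos: [0.5394, -0.1922, 0.0747]
tcp_rot: [-3.141, -0.0, 0.219]
force: [0.0, 0.9, 1.1]
grip_width: 0.0439
gripper_force: 25.0
```

Run:
```python
from h import *
to(.5385,-.1925,.074,-.5)
p,d=bot.read_camera("top");p2,_=bot.read_camera("side")
cv2.imwrite("pics/f.png",np.hstack([cv2.resize(p[165:265,270:370],(390,390)),cv2.resize(p2[130:230,130:230],(390,390))]))
to(.5385,-.1925,.074,-.5)
```

```text
t 8.68 pos [ 0.5394 -0.1922  0.0747] rot [-3.141 -0.     0.219] F [0.  0.9 1.1] M [ 0.18  0.07 -0.11] w 0.0439 g 25.0 j7 -1.23
shift cm [-0.09  0.01  0.07] rot deg [-0.  -0.  41.2]
t 8.78 pos [ 0.5394 -0.1922  0.0748] rot [-3.141 -0.     0.218] F [-0.1  0.8  1.2] M [0.23 0.05 0.13] w 0.0432 g 25.0 j7 -1.23
shift cm [-0.09  0.01  0.08] rot deg [-0.  -0.  41.1]
```

View pics/f.png

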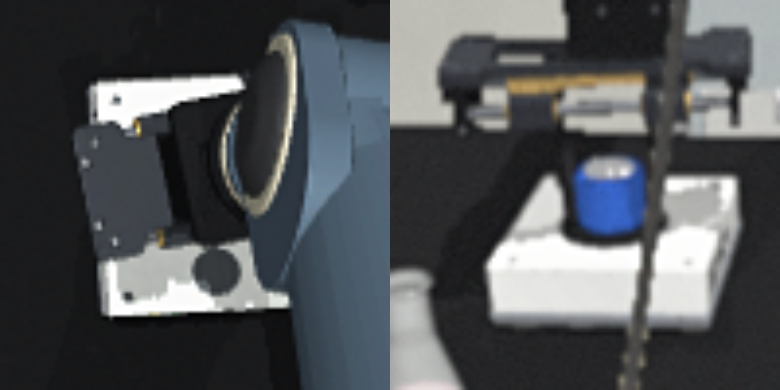

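The crop shows that the ears have left the pin next to the button, so the cartridge is turning. Single moment readings are noisy, so I'll average several.

```bash
cat > m.py <<'E'
from h import *
S=[]
for i in range(6): bot.read_camera("side"); S.append(bot.observe())
a=lambda k:np.array([s[k] for s in S])
m=a("moment");print("t %.2f F %s M %s sd %.3f tau7 %.4f sd %.4f yaw %.4f pos %s"%(S[-1]["t"],a("force").mean(0).round(1),m.mean(0).round(3),m[:,2].std(),a("tau")[:,6].mean(),a("tau")[:,6].std(),a("tcp_rot")[:,2].mean(),a("tcp_pos").mean(0).round(4)))
E
python3 m.py
```

```text
t 9.07 F [0.  1.3 1.2] M [0.255 0.009 0.068] sd 0.033 tau7 -0.0558 sd 0.0093 yaw 0.2172 pos [ 0.5394 -0.1922  0.0747]
```

arm_command(
  commands=[0,0,0,0,0,-2,0,0,0,0,0,-4,0,0,0,0,0,-4],
)

```text
t: 9.45
tcp_pos: [0.5394, -0.1923, 0.0748]
tcp_rot: [-3.142, -0.0, 0.288]
force: [0.6, 0.8, 0.5]
grip_width: 0.0438
gripper_force: 25.0
```

```bash
python3 m.py
```

```text
t 9.75 F [-0.1  1.4  1.2] M [ 0.397 -0.019  0.052] sd 0.022 tau7 -0.0669 sd 0.0057 yaw 0.2877 pos [ 0.5394 -0.1923  0.0747]
```

arm_command(
  commands=[0,0,0,0,0,-1.5,0,0,0,0,0,-3,0,0,0,0,0,-3],
)

```text
t: 10.12
tcp_pos: [0.5393, -0.1925, 0.0748]
tcp_rot: [3.141, -0.0, 0.34]
force: [-0.2, 1.5, 1.6]
grip_width: 0.0435
gripper_force: 25.0
```

```bash
sed -i 's/range(6)/range(4)/' m.py; python3 m.py
```

```text
t 10.32 F [0.5 1.6 1.4] M [ 0.372 -0.031  0.04 ] sd 0.006 tau7 -0.0434 sd 0.0043 yaw 0.3400 pos [ 0.5393 -0.1924  0.0747]
```

arm_command(
  commands=[0,0,0,0,0,-1.5,0,0,0,0,0,-3,0,0,0,0,0,-3],
)

```text
t: 10.7
tcp_pos: [0.5393, -0.1925, 0.0747]
tcp_rot: [3.141, -0.0, 0.393]
force: [0.4, 0.8, 1.5]
grip_width: 0.044
gripper_force: 25.0
```

```bash
python3 m.py
```

```text
t 10.90 F [-0.3  1.1  1.7] M [ 0.236 -0.016  0.046] sd 0.027 tau7 -0.0434 sd 0.0045 yaw 0.3923 pos [ 0.5393 -0.1925  0.0747]
```

arm_command(
  commands=[0,0,0,0,0,-1.5,0,0,0,0,0,-2.5,0,0,0,0,0,-2.5],
)

```text
t: 11.28
tcp_pos: [0.5393, -0.1925, 0.0747]
tcp_rot: [3.141, -0.0, 0.436]
force: [-0.2, 0.3, 1.0]
grip_width: 0.0439
gripper_force: 25.0
```

```bash
python3 m.py
```

```text
t 11.47 F [-0.3  0.7  2.3] M [0.133 0.014 0.011] sd 0.019 tau7 -0.0122 sd 0.0029 yaw 0.4359 pos [ 0.5393 -0.1925  0.0748]
```

arm_command(
  commands=[0,0,0,0,0,-1.5,0,0,0,0,0,-2.5,0,0,0,0,0,-2.5],
)

```text
t: 11.85
tcp_pos: [0.5393, -0.1925, 0.0748]
tcp_rot: [3.141, -0.0, 0.48]
force: [0.3, -0.3, 2.5]
grip_width: 0.0436
gripper_force: 25.0
```

```bash
python3 m.py
```

```text
t 12.05 F [0.1 0.7 2.5] M [0.061 0.038 0.017] sd 0.008 tau7 -0.0131 sd 0.0030 yaw 0.4795 pos [ 0.5393 -0.1925  0.0747]
```

arm_command(
  commands=[0,0,0,0,0,-1.5,0,0,0,0,0,-2.5,0,0,0,0,0,-2.5],
)

```text
t: 12.42
tcp_pos: [0.5393, -0.1925, 0.0748]
tcp_rot: [3.141, -0.0, 0.523]
force: [0.2, -0.1, 3.4]
grip_width: 0.0436
gripper_force: 25.0
```

```bash
python3 m.py
```

```text
t 12.62 F [-0.2  0.3  2.6] M [ 0.041 -0.019  0.009] sd 0.028 tau7 -0.0122 sd 0.0031 yaw 0.5232 pos [ 0.5393 -0.1925  0.0747]
```

arm_command(
  commands=[0,0,0,0,0,-1.5,0,0,0,0,0,-2.5,0,0,0,0,0,-2.5],
)

```text
t: 13.0
tcp_pos: [0.5393, -0.1924, 0.0747]
tcp_rot: [3.142, -0.0, 0.567]
force: [-0.1, 0.8, 2.7]
grip_width: 0.043
gripper_force: 25.0
```

```bash
python3 m.py
```

```text
t 13.20 F [ 0.  -0.2  3.1] M [0.056 0.015 0.027] sd 0.021 tau7 -0.0100 sd 0.0031 yaw 0.5669 pos [ 0.5393 -0.1924  0.0747]
```

arm_command(
  commands=[0,0,0,0,0,-1.5,0,0,0,0,0,-2.5,0,0,0,0,0,-2.5],
)

```text
t: 13.58
tcp_pos: [0.5394, -0.1924, 0.0748]
tcp_rot: [3.141, -0.0, 0.611]
force: [1.6, 0.8, 4.3]
grip_width: 0.0434
gripper_force: 25.0
```

```bash
python3 m.py
```

```text
t 13.78 F [0.4 1.  3.4] M [ 0.137 -0.008  0.021] sd 0.015 tau7 -0.0076 sd 0.0031 yaw 0.6105 pos [ 0.5394 -0.1924  0.0748]
```

arm_command(
  commands=[0,0,0,0,0,-1.5,0,0,0,0,0,-2.5,0,0,0,0,0,-2.5],
)

```text
t: 14.15
tcp_pos: [0.5394, -0.1924, 0.0748]
tcp_rot: [3.141, -0.0, 0.654]
force: [1.8, 0.9, 4.1]
grip_width: 0.0435
gripper_force: 25.0
```

```bash
python3 m.py
```

```text
t 14.35 F [-0.5  1.1  3.9] M [ 0.107 -0.055 -0.   ] sd 0.006 tau7 -0.0075 sd 0.0031 yaw 0.6541 pos [ 0.5394 -0.1924  0.0748]
```

arm_command(
  commands=[0,0,0,0,0,-1.5,0,0,0,0,0,-2.5,0,0,0,0,0,-2.5],
)

```text
t: 14.72
tcp_pos: [0.5392, -0.1924, 0.0748]
tcp_rot: [-3.141, 0.0, 0.698]
force: [-0.3, 0.4, 5.3]
grip_width: 0.0436
gripper_force: 25.0
```

```bash
python3 m.py
```

```text
t 14.93 F [-0.5  0.7  5. ] M [ 0.153  0.044 -0.062] sd 0.017 tau7 0.0469 sd 0.0010 yaw 0.6981 pos [ 0.5392 -0.1924  0.0748]
```

arm_command(
  commands=[0,0,0,0,0,-1.5,0,0,0,0,0,-2.5,0,0,0,0,0,-2.5],
)

```text
t: 15.3
tcp_pos: [0.5388, -0.1924, 0.0747]
tcp_rot: [-3.141, 0.001, 0.741]
force: [-0.9, 0.5, 5.8]
grip_width: 0.0433
gripper_force: 25.0
```

```bash
python3 m.py
```

```text
t 15.50 F [-1.2  0.6  5.7] M [ 0.142  0.24  -0.115] sd 0.042 tau7 0.1117 sd 0.0010 yaw 0.7414 pos [ 0.5388 -0.1924  0.0747]
```

The moment has begun to climb. I'll take one smaller step to confirm it.

arm_command(
  commands=[0,0,0,0,0,-0.8,0,0,0,0,0,-1.5,0,0,0,0,0,-1.5],
)

```text
t: 15.88
tcp_pos: [0.5387, -0.1924, 0.0747]
tcp_rot: [-3.14, 0.001, 0.767]
force: [-0.8, 1.0, 6.5]
grip_width: 0.0437
gripper_force: 25.0
```

```bash
python3 m.py
```

```text
t 16.07 F [-1.5  0.9  5.8] M [ 0.191  0.258 -0.197] sd 0.033 tau7 0.1903 sd 0.0007 yaw 0.7671 pos [ 0.5387 -0.1924  0.0747]
```

The slope now matches 3 N m/rad, so this is the end stop, met with a small moment. I'll lift slowly first and check the force.

arm_command(
  commands=[0,0,-0.15,0,0,0,0,0,-0.3,0,0,0,0,0,-0.3,0,0,0],
)

```text
t: 16.45
tcp_pos: [0.5387, -0.1924, 0.0775]
tcp_rot: [-3.14, 0.001, 0.767]
force: [-0.6, 1.6, 2.4]
grip_width: 0.0432
gripper_force: 25.0
```

```bash
python3 m.py
```

```text
t 16.65 F [-1.3  0.4  1.6] M [ 0.173  0.321 -0.167] sd 0.007 tau7 0.1624 sd 0.0001 yaw 0.7674 pos [ 0.5387 -0.1924  0.0775]
```

arm_command(
  commands=[0,0,-0.15,0,0,0,0,0,-0.3,0,0,0,0,0,-0.3,0,0,0],
)

```text
t: 17.02
tcp_pos: [0.5393, -0.1924, 0.0806]
tcp_rot: [3.141, -0.0, 0.768]
force: [-0.2, 0.1, -2.5]
grip_width: 0.0434
gripper_force: 25.0
```

```bash
python3 m.py
```

```text
t 17.23 F [ 0.   0.2 -1.1] M [ 0.066 -0.005  0.011] sd 0.029 tau7 0.0003 sd 0.0009 yaw 0.7676 pos [ 0.5393 -0.1924  0.0806]
```

The cartridge is free; only its weight is left. I lift it clear.

arm_command(
  commands=[0,0,-0.4,0,0,0,0,0,-1,0,0,0,0,0,-2,0,0,0,0,0,-3.5,0,0,0,0,0,-5,0,0,0,0,0,-6.5,0,0,0,0,0,-8,0,0,0,0,0,-8,0,0,0],
)

```text
t: 18.23
tcp_pos: [0.5402, -0.1926, 0.1624]
tcp_rot: [3.139, -0.001, 0.767]
force: [0.1, 0.5, -1.9]
grip_width: 0.0435
gripper_force: 25.0
```

```bash
python3 m.py
python3 - <<'E'
from h import *
# cup: inner opening in the first top picture
f=np.load("top0.npz");p=f["p"];g=cv2.cvtColor(p,cv2.COLOR_BGR2GRAY)
m=blob(g>60,(150,195,190,235));k=np.zeros(g.shape,np.uint8);cv2.drawContours(k,[m],-1,255,-1)
inn=((k>0)&(g<60)).astype(np.uint8);c=blob(inn,(150,195,190,235));
u,r=cv2.minEnclosingCircle(c);print("inner",u,r,ray("top",u,.008));(u,_,_)=cv2.fitEllipse(m);print("outer",u,ray("top",u,.002))
c=bot.observe();to(.523,.190,.16,.77)
s,d=bot.read_camera("side");cv2.imwrite("pics/g.png",np.hstack([cv2.resize(s[90:210,120:240],(390,390)),cv2.resize(s[180:240,310:370],(390,390))]))
E
```

```text
t 18.43 F [-0.4 -0.  -2. ] M [-0.027 -0.003  0.011] sd 0.032 tau7 0.0013 sd 0.0019 yaw 0.7673 pos [ 0.539  -0.1924  0.1606]
inner (170.59375, 211.78125) 9.670952796936035 [0.52328548 0.19080026 0.008     ]
outer (170.7045440673828, 211.7854766845703) [0.52341342 0.19188067 0.002     ]
t 18.43 pos [ 0.5388 -0.1923  0.1601] rot [-3.14e+00  1.00e-03  7.67e-01] F [-1.   0.1 -1.3] M [-0.04 -0.03  0.06] w 0.0433 g 25.0 j7 -0.72
shift cm [ 2.541e+01 -2.861e+01  2.000e-02] rot deg [-0.1  0.  -0.2]
```

View pics/g.png

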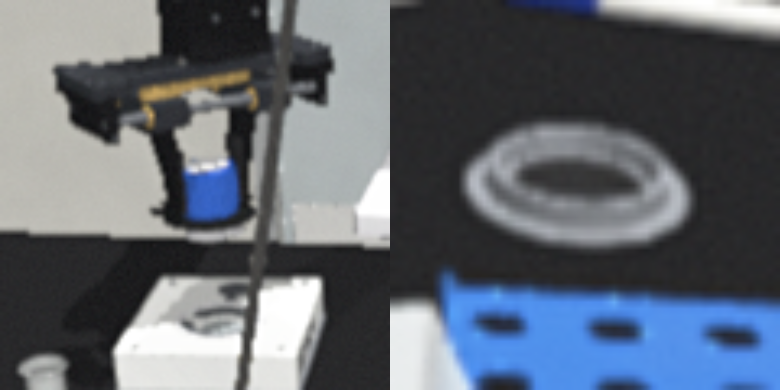

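The cartridge is held upright over the empty socket, and the cup on the right of the crop is clear. I carry it over the cup.

arm_command(
  commands=[1,-1.1,0,0,0,0,3,-3.4,0,0,0,0,6,-6.7,0,0,0,0,9,-10.1,0,0,0,0,12,-13.5,0,0,0,0,15,-16.9,0,0,0,0,17.5,-19.7,0,0,0,0,19,-21.4,0,0,0,0],
)

```text
t: 19.48
tcp_pos: [0.5264, 0.0973, 0.1607]
tcp_rot: [-3.14, -0.001, 0.772]
force: [0.8, -0.3, -2.6]
grip_width: 0.0435
gripper_force: 25.0
```

arm_command(
  commands=[2,-2.2,0,0,0,0,4,-4.5,0,0,0,0,5.5,-6.2,0,0,0,0,6.4,-7.2,0,0,0,0,6.4,-7.2,0,0,0,0,6.4,-7.2,0,0,0,0],
)

```text
t: 20.23
tcp_pos: [0.5235, 0.1886, 0.1605]
tcp_rot: [3.141, 0.001, 0.766]
force: [-0.7, 0.4, -0.7]
grip_width: 0.0434
gripper_force: 25.0
```

Run:
```python
from h import *
to(.5235,.191,.07,.77)
g=np.load("side0.npz")["p"];x0,x1,y0,y1=(315,362,195,222)
k=cv2.cvtColor(g,cv2.COLOR_BGR2GRAY)
c=blob((k>70),(x0,x1,y0,y1));x,y,w,h=cv2.boundingRect(c);print(x,y,w,h,ray("side",(x+w/2-.5,y+h/2-.5),.005))
```

```text
t 20.23 pos [0.5235 0.1886 0.1605] rot [3.141e+00 1.000e-03 7.660e-01] F [-0.7  0.4 -0.7] M [-0.07  0.   -0.03] w 0.0434 g 25.0 j7 -1.45
shift cm [ 0.17 -0.18  9.05] rot deg [ 0.   0.1 -0.2]
321 199 36 19 [0.52898565 0.193292   0.005     ]
```

arm_command(
  commands=[0.1,-0.1,1.5,0,0,0,0.2,-0.2,4,0,0,0,0.2,-0.2,6.5,0,0,0,0.2,-0.2,8.5,0,0,0,0.2,-0.2,9.8,0,0,0,0.2,-0.2,10.2,0,0,0,0.2,-0.2,10.2,0,0,0],
)

```text
t: 21.1
tcp_pos: [0.5238, 0.1926, 0.0587]
tcp_rot: [3.141, -0.0, 0.767]
force: [0.1, 0.4, -1.7]
grip_width: 0.0432
gripper_force: 25.0
```

```bash
python3 m.py
python3 - <<'E'
from h import *
to(.5238,.1915,.043,.77)
s,d=bot.read_camera("side");p,_=bot.read_camera("top");cv2.imwrite("pics/i.png",np.hstack([cv2.resize(s[160:230,305:375],(390,390)),cv2.resize(p[170:260,125:215],(390,390))]))
E
```

```text
t 21.30 F [-0.3  0.1 -1.2] M [ 0.008 -0.012  0.015] sd 0.035 tau7 -0.0004 sd 0.0008 yaw 0.7673 pos [0.5241 0.1928 0.0593]
t 21.30 pos [0.5241 0.1928 0.0594] rot [ 3.141e+00 -1.000e-03  7.670e-01] F [-0.  -0.9 -1.7] M [ 0.02 -0.03 -0.04] w 0.0434 g 25.0 j7 -1.54
shift cm [-0.11  0.07  1.64] rot deg [ 0.  -0.1 -0.2]
```

View pics/i.png

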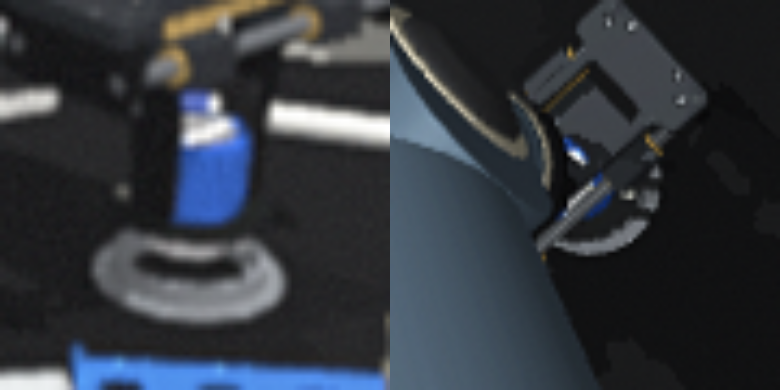

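The side crop shows the spigot just above the cup, perhaps 2 mm to the right of centre. I shift slightly to -y and lower gently.

arm_command(
  commands=[-0.16,0.16,0,0,0,0,-0.16,0.16,0,0,0,0,-0.16,0.16,0.5,0,0,0,-0.16,0.16,0.9,0,0,0,-0.16,0.16,1.2,0,0,0,-0.16,0.16,1.4,0,0,0,-0.16,0.16,1.4,0,0,0],
)

```text
t: 22.28
tcp_pos: [0.5254, 0.1923, 0.0462]
tcp_rot: [3.141, -0.005, 0.768]
force: [-0.0, 2.0, 6.0]
grip_width: 0.0433
gripper_force: 25.0
```

```bash
python3 m.py
```

```text
t 22.48 F [0.8 1.9 6.5] M [ 0.178 -0.106 -0.037] sd 0.019 tau7 -0.0003 sd 0.0002 yaw 0.7682 pos [0.5254 0.1923 0.0462]
```

It touches early and is being pushed toward +y: a lug is on the cup's -y wall. I lift a little, shift +y and try again.

arm_command(
  commands=[0,0,-0.5,0,0,0,0,0,-0.9,0,0,0,0.3,-0.18,-0.9,0,0,0,0.3,-0.18,-0.9,0,0,0,0.3,-0.18,-0.5,0,0,0,0.3,-0.18,-0.2,0,0,0,0.3,-0.18,0,0,0,0,0.3,-0.18,0,0,0,0],
)

```text
t: 23.48
tcp_pos: [0.5245, 0.1939, 0.0445]
tcp_rot: [-3.141, -0.0, 0.768]
force: [1.1, 0.9, -1.5]
grip_width: 0.0432
gripper_force: 25.0
```

```bash
python3 m.py
```

```text
t 23.68 F [ 0.5  0.6 -1.8] M [ 0.152 -0.132  0.018] sd 0.027 tau7 -0.0023 sd 0.0009 yaw 0.7674 pos [0.5245 0.1939 0.0446]
```

Lower and free now. I continue down in small steps to the floor.

arm_command(
  commands=[0,0,0.08,0,0,0,0,0,0.15,0,0,0,0,0,0.15,0,0,0],
)

```text
t: 24.05
tcp_pos: [0.5246, 0.1938, 0.0437]
tcp_rot: [3.141, -0.0, 0.767]
force: [-1.5, -0.2, 4.4]
grip_width: 0.0439
gripper_force: 25.0
```

```bash
python3 m.py
```

```text
t 24.25 F [-1.9  0.6  5. ] M [0.043 0.273 0.019] sd 0.020 tau7 -0.0097 sd 0.0006 yaw 0.7674 pos [0.5246 0.1938 0.0436]
```

arm_command(
  commands=[0,0,0.08,0,0,0,0,0,0.1,0,0,0,0,0,0.1,0,0,0],
)

```text
t: 24.62
tcp_pos: [0.5245, 0.1938, 0.0434]
tcp_rot: [3.141, 0.0, 0.767]
force: [-3.4, -1.3, 12.8]
grip_width: 0.0434
gripper_force: 25.0
```

```bash
python3 m.py
```

```text
t 24.82 F [-4.  -1.1 12.1] M [-0.185  0.794  0.013] sd 0.027 tau7 -0.0216 sd 0.0000 yaw 0.7674 pos [0.5245 0.1938 0.0434]
```

arm_command(
  commands=[0,0,-0.15,0,0,0,0,0,-0.15,0,0,0],
)

```text
t: 25.08
tcp_pos: [0.5246, 0.1938, 0.0437]
tcp_rot: [3.142, -0.0, 0.767]
force: [-0.1, 0.2, 2.4]
grip_width: 0.0434
gripper_force: 25.0
```

arm_command(
  commands=[0,0,0,0,0,0,0,0,0,0,0,0,0,0,0,0,0,0,0,0,0,0,0,0,0,0,0,0,0,0,0,0,0,0,0,0],
  hand=0,
)

```text
t: 25.82
tcp_pos: [0.5245, 0.1937, 0.0437]
tcp_rot: [3.141, -0.0, 0.767]
force: [0.2, 0.1, 0.6]
grip_width: 0.0858
gripper_force: 0.0
```

arm_command(
  commands=[0,0,-1,0,0,0,0,0,-3,0,0,0,0,0,-6,0,0,0,0,0,-9,0,0,0,0,0,-12,0,0,0,0,0,-15,0,0,0,0,0,-15,0,0,0],
)

```text
t: 26.7
tcp_pos: [0.5259, 0.1946, 0.1968]
tcp_rot: [3.139, -0.006, 0.767]
force: [0.3, -0.1, 0.7]
grip_width: 0.087
gripper_force: 0.0
```

arm_command(
  commands=[-2,2,0,0,0,0,-5,5,0,0,0,0,-8,8,0,0,0,0,-11,11,0,0,0,0,-14,14,0,0,0,0,-17,17,0,0,0,0,-19,19,0,0,0,0,-19,19,0,0,0,0],
)

```text
t: 27.7
tcp_pos: [0.5188, -0.0776, 0.1928]
tcp_rot: [-3.141, 0.002, 0.762]
force: [0.1, 0.4, 0.3]
grip_width: 0.0873
gripper_force: 0.0
```

Run:
```python
from h import *
to(.5,0,.2,0)
s,d=bot.read_camera("side");p,_=bot.read_camera("top");cv2.imwrite("pics/j.png",np.hstack([cv2.resize(s[160:230,305:375],(390,390)),cv2.resize(p[177:247,136:206],(390,390))]))
h=cv2.cvtColor(p,cv2.COLOR_BGR2HSV)
w=(h[...,2]>150)&(h[...,1]<60)
b=(h[...,0]>95)&(h[...,0]<130)&(h[...,1]>100)&(h[...,2]>60)
c=blob((b|(w))&True,(150,195,190,235));
c2=blob(b,(150,195,190,235));u,r=cv2.minEnclosingCircle(c2);print(u,r,ray("top",u,.0565))
```

```text
t 27.70 pos [ 0.5188 -0.0776  0.1928] rot [-3.141e+00  2.000e-03  7.620e-01] F [0.1 0.4 0.3] M [ 0.05 -0.02  0.  ] w 0.0873 g 0.0 j7 -0.89
shift cm [ 4.   -6.91 -0.72] rot deg [-0.   0.1 43.7]
(167.72222900390625, 211.61111450195312) 10.37129020690918 [0.52246957 0.18675324 0.0565    ]
```

View pics/j.png

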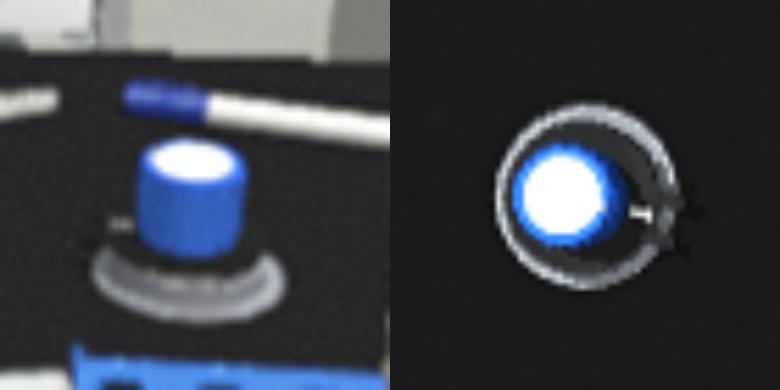

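The cartridge stands upright in the cup. In the side crop the knob is at x≈191 and the foot's centre at x≈190, and the top view agrees. I check the knob's height and level by depth, then hand in.

Run:
```python
from h import *
p,d=bot.read_camera("top");K,e,a=cal("top");M=R.from_euler("xyz",a).as_matrix()
w=(cv2.cvtColor(p,cv2.COLOR_BGR2HSV)[...,2]>200)&(cv2.cvtColor(p,cv2.COLOR_BGR2HSV)[...,1]<60)
v,u=np.nonzero(w);k=(abs(u-166)<8)&(abs(v-212)<8);u,v=u[k],v[k]
P=e+(np.linalg.solve(K,np.c_[u,v,np.ones(len(u))].T)*d[v,u]).T@M.T
s=np.linalg.lstsq(np.c_[P[:,:2]-P[:,:2].mean(0),np.ones(len(P))],P[:,2],rcond=None)[0];print(P.mean(0),s[:2],len(u))
z=e[2]+M[2]@(np.linalg.solve(K,[60+95,212,1])*d[212,155]);
if abs(P[:,2].mean()-.0565)<.004 and np.hypot(*(P.mean(0)[:2]-[.5235,.191]))<.005: print(bot.finish_job())
```

```text
[0.52199462 0.18715082 0.06778703] [-0.39441142 -3.66747307] 154
```

Run:
```python
from h import *
p,d=bot.read_camera("top")
print(d[206:218:2,156:180:2].round(4))
K,e,a=cal("top");M=R.from_euler("xyz",a).as_matrix()
Z=lambda u,v:(e+M@(np.linalg.solve(K,[u,v,1.])*d[v,u])).round(4)
for q in((166,212),(164,212),(168,212),(166,208),(166,215),(140,212),(171,240)):print(q,Z(*q))
```

```text
[[0.9322 0.9151 0.8793 0.8809 0.8775 0.877  0.8781 0.878  0.8796 0.8928
  0.9133 0.9121]
 [0.9319 0.9154 0.877  0.8779 0.8754 0.8765 0.8791 0.8788 0.8788 0.8771
  0.8934 0.9139]
 [0.933  0.8791 0.878  0.8761 0.8764 0.8775 0.8758 0.8776 0.8787 0.8784
  0.8869 0.9121]
 [0.9184 0.8755 0.8743 0.8783 0.8736 0.8757 0.8786 0.876  0.8798 0.8797
  0.8871 0.9112]
 [0.9332 0.8772 0.8793 0.8775 0.8774 0.875  0.8777 0.8759 0.8769 0.8743
  0.8864 0.9158]
 [0.935  0.9131 0.8783 0.8791 0.8789 0.8765 0.8768 0.8788 0.8783 0.8773
  0.8909 0.9112]]
(166, 212) [0.5214 0.1905 0.0582]
(164, 212) [0.5212 0.1949 0.0603]
(168, 212) [0.5216 0.1863 0.0552]
(166, 208) [0.5311 0.1909 0.0579]
(166, 215) [0.5141 0.1905 0.0571]
(140, 212) [0.5211 0.2715 0.0013]
(171, 240) [ 4.508e-01  1.891e-01 -4.000e-04]
```

The knob's top is level at about 57 mm (56.5 expected), so the cartridge is seated. Handing in.

```bash
python3 -c "
from cell import bot
print(bot.finish_job())"
```

```text
the job is handed in; nothing more can be done
None
```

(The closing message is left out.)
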